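Level the ware board with a wedge

TASK

The ware board on the bench is low at the corner with the steel foot, whose bolt head shows on top. Pick up the orange wedge, put its thin end under that foot from the front of the board (the robot's side), and ease it in gently until the bubble of the red level is centred between its two black lines; then let go, leaving the board resting on the wedge and the wedge flat on the bench. Move the board only by means of the wedge (do not touch the board or the level with the gripper, and do not jam the wedge), and leave the mug, the bowl and the jar where they are.

Things in the scene. Friction and masses are not known exactly. Their poses are not given: they have to be found in the camera images.
- foot_spot (a point): Point on the bench straight below the steel foot at the board's low corner. Axes of the fixed stand: +x from the board's front edge (20 mm before this point) to its back, +y from the low end (30 mm off) to the pivot end, z up. The wedge goes in along +x, its centre line through this point. The foot is a round-ended pin 16 mm thick; its steel bolt head shows on the board's top.
- vial_mid (a point): Middle of the green vial on top of the red spirit level, which lies along y of the board and is fixed to it. The level is 40 mm wide, 240 mm long and stands 22 mm above the board's top.
- bubble (a joint): Where the white bubble stands along the vial, in m: 0 when centred between the black lines, about -0.021 (towards the pivot, the high end) at the start; it grows as the low corner rises, by about 0.43 mm per mm that the wedge goes in once it lifts the foot. The bubble is 18 mm long, the lines 25 mm apart.
- wedge: Orange wedge, loose, 0.11 kg, 30 mm wide (y), z up. Origin at the underside below the centre of its heel, a block 28 (x) by 30 by 50 mm tall, to be gripped across y from above. From x = 14 mm the ramp runs down along +x from 31 mm to 3 mm thick at the thin end, x = 154 mm (0.20 mm per mm). Friction holds it once in.
- wedge_tip (a point): Middle of the lower edge of the wedge's thin end, 154 mm from the body origin along +x.
- mug: Blue ceramic mug, 76 mm wide, 85 mm tall, origin under its centre. Bystander.
- bowl: Terracotta bowl, 100 mm wide, 50 mm tall, origin under its centre. Bystander.
- jar: Glaze jar with white cap, 60 mm wide, 80 mm tall, origin under its centre. Bystander.
- board: Dark wooden ware board carrying level and foot, 200 (x) by 330 (y) by 15 mm, top 55 mm over the bench when level. Origin on its pivot, at x 0, y 280, z 47 mm from foot_spot. It starts about 0.035 rad low and meets a hard stop, where a wedge jams, about 0.015 rad past level. It presses on a wedge with roughly 3 to 8 N.
- stand: Fixed steel stand; its origin and axes are those of foot_spot. The foot is screwed out by an unknown amount: at the start its lowest point hangs 3.5 to 14 mm over the bench, with the board level 13.5 to 23.5 mm. The pivot bar runs along x, 280 mm from the foot in +y. A rest post under the back of the low end holds the dropped board.
Things that resemble listed ones, but are neither listed nor needed, are in the scene too. What is shaped like the wedge but blue, turquoise or yellow is not meant.

How it is judged:
By the outcome, as a careful person would: the job done as asked, in the order asked, and still so for the second after the job is handed in, with the robot touching nothing.
It also fails if it takes over 64 s, if anything falls off the work surface, if the arm or the gripper's body presses on something with over 40 N, if the wrist force passes 120 N, or if a joint passes its speed limit or range.

ROBOT

A 7-joint arm with a two-finger parallel gripper is mounted at the origin on the work surface. World frame = base frame: x ahead of the robot, y to its left, z up, the work surface at z = 0. Lengths are in m, angles in rad, forces in N, time in s.
With the tool pointing down it reaches from about 0.35 to 0.9 m from the base axis. Payload 8.1 kg.
Tool frame: the origin (TCP) lies at the very end of the fingers, on their centre line; the grasp point (between the pads) lies 19 mm behind it (arm.tcp_to_grasp is the z of the grasp point in the tool frame, in m); z points along the fingers, y is the line along which they close (so a half turn about z gives the same grasp; the last joint's range is limited). The gripper opens to 92 mm and grips with 3 to 60 N. Pads are 19 mm wide; open, the fingers measure 130 mm over their backs; the gripper's body (75 mm by 190 mm) begins 47 mm behind the grasp point.
Start: joints at [1.182, 0.434, 0.025, 1.573, -0.012, 1.134, -0.075], TCP at [0.176, -0.6, 0.227] pointing down, gripper open.
Joint ranges: [-2.62, 2.62], [-0.44, 2.09], [-1.27, 1.32], [0.08, 2.57], [-1.32, 4.46], [0.12, 2], [-2.74, 2.74]. Speed limits (rad/s): [2.22, 2.22, 3.01, 3.01, 3.14, 3.14, 3.14].

INTERFACE

Orientations are given as a rotation vector (axis times angle).
In Python, from cell import readout, vision, sign_off, arm gives the robot as it stands. The module is installed in compiled form; this text tells all that it offers.
- The arm moves only by the shell command python3 -m creep 'ROWS' [FORCE]. ROWS is JSON, a list of rows, each a list of 5 numbers: the shift along the tool's x, y, z in units of 4 cm (1.0 is 4 cm), then the turn about the tool's z in units of 4 degrees (1.0 is 4 degrees), then the opening, from 0 (shut) to 1 (fully open). A call has 1 to 12 rows; each row shifts and turns the commanded pose from where the row before left it, along the tool's axes as they then stand; what a row does not reach is not made up. A row lasts 1/8 s, in which the tool goes at most 62.5 mm and 10.7 degrees, less where a joint would pass 70% of its speed; a pose out of reach is approached as far as the arm can. A call with a number of a shift or a turn outside -1 to 1 is refused whole. A call with a gripper value outside its range is refused whole. The fingers move at their own pace and stop on an object; FORCE is the grip in N (left out, the last holds). Time passes only in rows, so rows that do not move let the fingers close. It gives the time, the measured TCP pose, the force, the opening and the grip force at its end, in the units of the state.
- readout.observe(): the state, without advancing time (a new reading comes with each control period).
- vision.get_image(name): name is "scene" or "top" or "wrist"; returns a dict with "pixels" (384x512x3 uint8, blue, green, red), "z_map" (384x512 float32, m along the optical axis (not along the pixel's ray), 0 where there is no reading), "camera_matrix" (3x3 intrinsics, pixels), "position" and "rotation" of the camera in the world. Camera axes: x right, y up, looking along -z (the intrinsics and any distortion apply to the point x, -y, -z); pixel columns grow to the right and rows downward; lengths in m; the calibration is good to about 2 mm. A picture is of the moment at which its call begins.
- sign_off(): hands the job in; it is judged then, once.
The state is a dict: "clock": time; "joints": joint angles; "dq": joint speeds; "joint_efforts": joint torques, N m; "position": TCP position; "ee_rot": TCP orientation; "force": force on the tool from outside, world axes, zero at the start; "ft_torque": the same for the moment, N m; "width": opening from 0.0 (shut) to 1.0 (fully open); "gripper_force": force on a finger pad.
Only numpy, scipy, OpenCV 4.12 (cv2) and the standard library are available. Lean on these libraries where they do the work, as an engineer would, in place of code of your own. Each camera call takes 0.05 s, during which the arm holds its last target. There are 200 camera calls.

## Working session

There is one attempt and no reset: what is moved stays moved. The work goes in short steps, Python scripts to look and compute and a shell command to move; the robot and the scene stay as the last step left them, time stands still between calls to the robot, and variables do not carry over. Pictures are saved under pics/ and viewed, at most 10 in all, crops included, and the job is handed in when it is done.

```bash
mkdir -p pics; cat > h.py <<'E'
import numpy as np,cv2
from cell import readout,vision
def shot(n,f=None):
    d=vision.get_image(n); np.savez('%s.npz'%n,**{k:np.asarray(v) for k,v in d.items()})
    if f: cv2.imwrite('pics/'+f,np.ascontiguousarray(d['pixels']))
    return d
def load(n): return dict(np.load('%s.npz'%n))
def pt(d,u,v,z=None):
    """world point of pixel; by depth, or on the plane of height z"""
    K=np.asarray(d['camera_matrix']);R=np.asarray(d['rotation'])
    if R.shape!=(3,3): R=cv2.Rodrigues(R)[0]
    p=np.asarray(d['position'])
    r=R@np.array([(u-K[0,2])/K[0,0],-(v-K[1,2])/K[1,1],-1])
    s=d['z_map'][int(round(v)),int(round(u))] if z is None else (z-p[2])/r[2]
    return p+s*r
E
python3 - <<'E'
from h import *
a=shot('scene');b=shot('top')
cv2.imwrite('pics/s1.png',a['pixels']);cv2.imwrite('pics/t1.png',b['pixels'])
for d in(a,b):print(d['position'],d['rotation'],d['camera_matrix'])
s=readout.observe();print(s)
E
```

```text
[1.19770906 0.85650367 0.89213233] [0.38951382 1.171538   2.25848158] [[491.0132255    0.         252.84156877]
 [  0.         491.0132255  189.44056278]
 [  0.           0.           1.        ]]
[ 0.25516032 -0.08358395  1.51188238] [ 0.12719497 -0.13858086 -1.56027671] [[424.58128266   0.         256.17687863]
 [  0.         424.58128266 189.94295642]
 [  0.           0.           1.        ]]
{'clock': 0.1, 'joints': array([ 1.18239099,  0.43516365,  0.02497109,  1.57400749, -0.01160281,
        1.13396857, -0.07512027]), 'dq': array([ 5.66848261e-06, -9.36165203e-04, -2.02496165e-03, -2.19741021e-03,
       -2.04564849e-03, -9.03177416e-04,  3.70921023e-04]), 'joint_efforts': array([ 2.89315838e-03, -6.69133615e+01,  9.87973586e-01, -3.15153837e+01,
       -6.04960020e-02,  3.73047078e-02,  1.51568438e-04]), 'position': array([ 0.17603144, -0.59922907,  0.22601644]), 'ee_rot': array([-3.10823887e+00, -4.47083505e-01,  5.05956140e-04]), 'force': array([-0.09100459, -0.37512623, -0.33246078]), 'ft_torque': array([ 0.01291712, -0.02116534,  0.04157545]), 'gripper_force': 0.0, 'width': 1.0045813505534538}
```

View pics/t1.png

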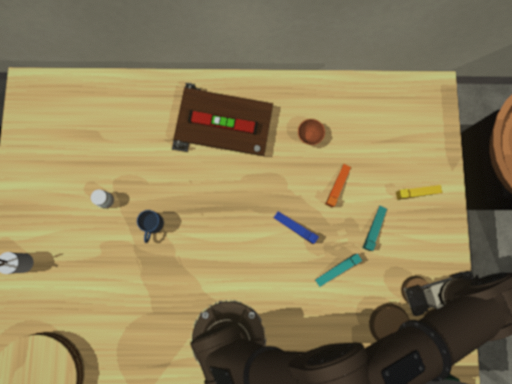

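View pics/s1.png

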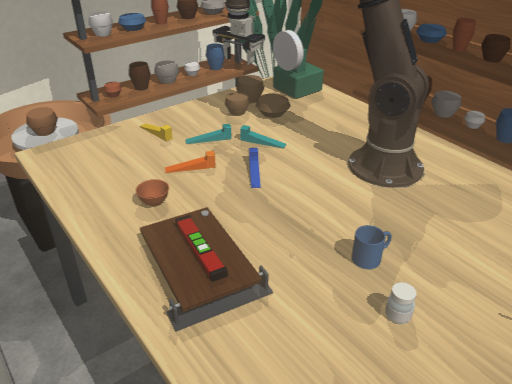

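The top view shows the orange wedge with its heel at about (332,201) and its tip at about (346,166). The board's bolt head is at (257,149), the pivot stands are at (180,145) and (190,87), and the bowl is at (311,131). The scene view confirms the heel is at the robot's end of the wedge, at (210,158).

```bash
python3 - <<'E'
from h import *
b=load('top');a=load('scene')
for n,u,v in(('bolt',257,149),('pivF',180,145),('pivB',190,87),('bowl',311,131),('cornerFR',266,155),('cornerBR',272,103),('vial',223,121)):
    print(n,pt(b,u,v).round(3),pt(b,u,v,.05).round(3))
print('scene bolt',pt(a,205,213).round(3),'vial',pt(a,200,242).round(3),'heel',pt(a,210,158).round(3),'tip',pt(a,167,170).round(3))
h=cv2.cvtColor(b['pixels'],cv2.COLOR_BGR2HSV)
m=cv2.inRange(h,(4,170,120),(14,255,255));m[:150]=0;m[220:]=0;m[:,:320]=0;m[:,360:]=0
v,u=np.nonzero(m);P=np.array([pt(b,x,y) for x,y in zip(u,v)])
print(len(P),P[:,2].max());hi=P[P[:,2]>.042];print('heeltop',hi.mean(0),len(hi))
c=P[:,:2].mean(0);w=np.linalg.svd(P[:,:2]-c)[2][0];w*=np.sign(w[0]);t=(P[:,:2]-c)@w
print(c,w,np.degrees(np.arctan2(w[1],w[0])),t.min(),t.max())
E
```

```text
bolt [ 0.653 -0.096  0.05 ] [ 0.653 -0.096  0.05 ]
pivF [0.664 0.177 0.054] [0.665 0.178 0.05 ]
pivB [0.885 0.15  0.046] [0.884 0.15  0.05 ]
bowl [ 0.736 -0.296  0.001] [ 0.721 -0.289  0.05 ]
cornerFR [ 0.644 -0.129 -0.   ] [ 0.631 -0.128  0.05 ]
cornerBR [ 0.826 -0.149  0.046] [ 0.825 -0.149  0.05 ]
vial [0.748 0.025 0.073] [0.756 0.027 0.05 ]
scene bolt [ 0.66  -0.084  0.055] vial [0.747 0.032 0.075] heel [ 0.478 -0.344  0.038] tip [ 0.604 -0.416  0.003]
367 1.5118823757644546
heeltop [ 0.46756336 -0.35345388  0.0702638 ] 72
[ 0.52742103 -0.38471876] [ 0.87182715 -0.48981366] -29.328334910060327 -0.38486422375443163 0.08855914284810712
```

```bash
python3 -m creep '[[0.88,-0.4,0,0,1],[0.88,-0.4,0,0,1],[0.88,-0.4,0,0,1],[0.88,-0.4,0,0,1],[0.88,-0.4,0,0,1],[0.88,-0.4,0,0,1],[0.88,-0.4,0,0,1],[0.88,-0.4,0,0,1],[0.88,-0.4,0,0,1],[0.88,-0.4,0,0,1]]' 20
python3 -m creep '[[0,0,0,1,1],[0,0,0,1,1],[0,0,0,1,1],[0,0,0,1,1],[0,0,0,1,1],[0,0,0,1,1],[0,0,0,1,1],[0,0,0,1,1],[0,0,0,1,1],[0,0,0,1,1],[0,0,0,1,1],[0,0,0,0,1]]'
cat >> h.py <<'E'
def yaw(s):
    R=cv2.Rodrigues(np.asarray(s['ee_rot']))[0];return np.degrees(np.arctan2(R[1,0],R[0,0]))
def togo(x,y,z,s=None):
    """shift in tool units to world target"""
    s=s or readout.observe();R=cv2.Rodrigues(np.asarray(s['ee_rot']))[0]
    return (R.T@(np.array([x,y,z])-s['position'])/.04).round(3)
E
python3 - <<'E'
from h import *
d=shot('wrist','w1.png');s=readout.observe();print(s['position'],yaw(s),d['position'])
E
```

```text
clock: 1.35
position: [0.4694, -0.346, 0.2264]
ee_rot: [-3.109, -0.447, 0.001]
force: [0.4, -1.0, 0.4]
width: 1.001
gripper_force: 0.0
clock: 2.85
position: [0.4686, -0.3468, 0.2264]
ee_rot: [-3.051, 0.749, 0.001]
force: [0.1, -0.5, -0.6]
width: 1.002
gripper_force: 0.0
[ 0.46866196 -0.34677869  0.22643871] -27.537136669548698 [ 0.53504166 -0.38119526  0.38425798]
```

View pics/w1.png

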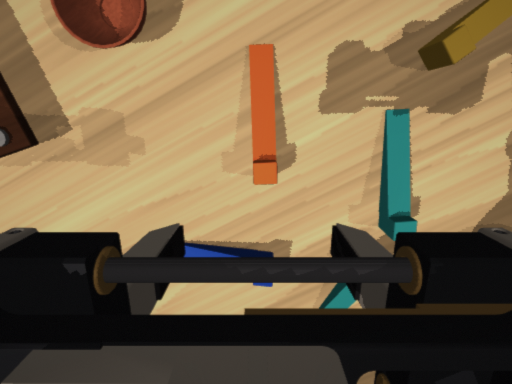

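The wrist view shows the wedge's heel top spanning (252..277, 161..184) and its thin end at (250..273, 44). The bolt head is at (4,138), at the image edge.

```bash
python3 - <<'E'
from h import *
d=load('wrist');
q=[pt(d,u,v,.05) for u,v in((252.5,162),(276,162),(276.5,184),(253.5,184))];print(np.round(q,4))
for u,v in((264,173),(262,60),(4,138)):print(u,v,pt(d,u,v).round(4))
h=np.mean(q,0);t=(pt(d,250,44,.003)+pt(d,273.5,44,.003))/2
print('heel',h,'tip',t,np.linalg.norm((t-h)[:2]),np.degrees(np.arctan2(*(t-h)[1::-1])))
hsv=cv2.cvtColor(d['pixels'],cv2.COLOR_BGR2HSV)
m=cv2.inRange(hsv,(3,150,90),(15,255,255));m[:,:235]=0;m[:,290:]=0;m[:35]=0;m[195:]=0
for r in (50,80,110,140,155,166,172,178,182):
    c=np.nonzero(m[r])[0]
    if len(c):
        zc=d['z_map'][r,int(c.mean())];A=pt(d,c.min()-.5,r,None)
        K=[pt(d,x,r,pt(d,c.mean(),r)[2]) for x in(c.min()-.5,c.max()+.5)];print(r,c.min(),c.max(),((K[0]+K[1])/2).round(4),np.linalg.norm(K[0]-K[1]).round(4))
print(togo(h[0],h[1],.03))
E
```

```text
[[ 0.4887 -0.3505  0.05  ]
 [ 0.4755 -0.3759  0.05  ]
 [ 0.4504 -0.3641  0.05  ]
 [ 0.4637 -0.3387  0.05  ]]
264 173 [ 0.4701 -0.3567  0.0502]
262 60 [ 0.5904 -0.4169  0.0077]
4 138 [ 0.6515 -0.101   0.049 ]
heel [ 0.46959298 -0.3573198   0.05      ] tip [ 0.60739876 -0.42541131  0.003     ] 0.15371039888871593 -26.294536567444542
50 249 273 [ 0.6017 -0.4214  0.0037] 0.0312
80 250 273 [ 0.5698 -0.4054  0.012 ] 0.0301
110 251 274 [ 0.5372 -0.3899  0.0199] 0.0303
140 252 275 [ 0.5039 -0.374   0.0259] 0.0307
155 253 275 [ 0.487  -0.366   0.0294] 0.0296
166 253 277 [ 0.4771 -0.3617  0.049 ] 0.0307
172 253 277 [ 0.4707 -0.3584  0.0501] 0.0308
178 253 276 [ 0.4641 -0.3543  0.0496] 0.0298
182 253 276 [ 0.4598 -0.3521  0.0504] 0.0298
[0.146 0.223 4.911]
```

```bash
python3 -m creep '[[0.15,0.22,0.5,-0.3,1],[0,0,1,0,1],[0,0,1,0,1],[0,0,1,0,1],[0,0,0.8,0,1],[0,0,0.5,0,1],[0,0,0.36,0,1],[0,0,0,0,1],[0,0,0,0,0],[0,0,0,0,0],[0,0,0,0,0],[0,0,0,0,0]]' 25
python3 -m creep '[[0,0,0,0,0],[0,0,0,0,0],[0,0,0,0,0]]'
python3 - <<'E'
from h import *
s=readout.observe();print(s['position'],yaw(s),s['width']*92)
b=load('top')
for u,v in((276,214),(317,241)):print(pt(b,u,v,0.03).round(3))
E
```

```text
clock: 4.4
position: [0.4703, -0.3576, 0.0207]
ee_rot: [3.058, -0.718, 0.001]
force: [0.4, -0.4, 0.2]
width: 0.613
gripper_force: 0.0
clock: 4.78
position: [0.4701, -0.3575, 0.0203]
ee_rot: [3.058, -0.718, -0.0]
force: [-0.3, 0.3, 0.6]
width: 0.326
gripper_force: 24.9
[ 0.47005007 -0.35751306  0.02032109] -26.426920362685465 29.985330966991157
[ 0.424 -0.164  0.03 ]
[ 0.33  -0.306  0.03 ]
```

```bash
python3 -m creep '[[0,0,-0.5,0,0],[0,0,-0.5,-1,0],[0,0,-0.6,-1,0],[0,0,0,-1,0],[0,0,0,-1,0],[0,0,0,-0.85,0]]'
python3 -m creep '[[-0.17,-0.87,0,0,0],[-0.17,-0.87,0,0,0],[-0.17,-0.87,0,0,0],[-0.17,-0.87,0,0,0],[-0.17,-0.87,0,0,0],[-0.17,-0.87,0,0,0],[-0.17,-0.87,0,0,0],[-0.17,-0.87,0,0,0],[0,0,0,0,0],[0,0,0,0,0]]'
python3 - <<'E'
from h import *
d=shot('wrist','w2.png');s=readout.observe();print(s['position'],yaw(s),s['width']*92)
E
```

```text
clock: 5.52
position: [0.4698, -0.3575, 0.0842]
ee_rot: [-3.136, 0.189, 0.001]
force: [0.2, 0.2, -0.0]
width: 0.327
gripper_force: 24.9
clock: 6.78
position: [0.4501, -0.075, 0.0843]
ee_rot: [3.135, -0.193, 0.0]
force: [0.2, -0.2, -0.5]
width: 0.328
gripper_force: 24.9
[ 0.45016252 -0.07547711  0.08432119] -7.092173820870953 29.77632823741672
```

View pics/w2.png

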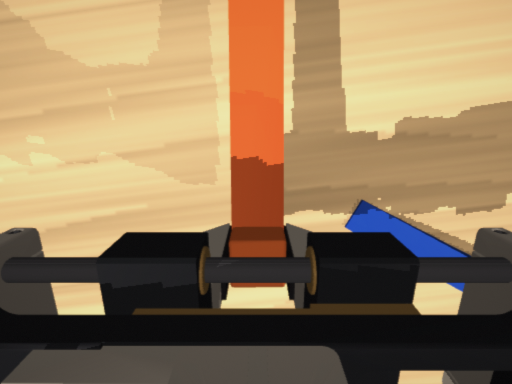

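The wedge is held straight, with its heel at about (258,240). The board is out of view at this height, so I'll raise the tool and look again.

```bash
python3 -m creep '[[0,0,-1,0,0],[0,0,-1,0,0],[0,0,-1,0,0],[0,0,-0.5,0,0],[0,0,0,0,0],[0,0,0,0,0]]'
python3 - <<'E'
from h import *
d=shot('wrist','w3.png');s=readout.observe();print(s['position'],yaw(s),d['position'])
E
```

```text
clock: 7.58
position: [0.4495, -0.0751, 0.2233]
ee_rot: [3.135, -0.194, -0.002]
force: [-0.3, 0.2, -1.3]
width: 0.325
gripper_force: 24.9
[ 0.44931094 -0.07499134  0.22305669] -7.0764061007311545 [ 0.52393887 -0.08417266  0.38109973]
```

View pics/w3.png

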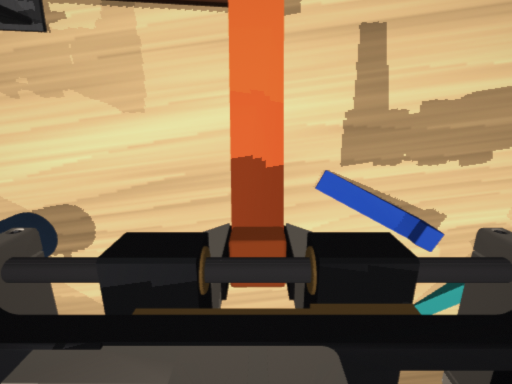

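The held wedge hides the corner, with the board's front edge only just visible at row 5. I'll shift sideways and forward, keeping the height.

```bash
python3 -m creep '[[0.8,-0.8,0,0,0],[0.8,-0.8,0,0,0],[0.8,-0.8,0,0,0],[0,0,0,0,0],[0,0,0,0,0]]'
python3 - <<'E'
from h import *
d=shot('wrist');s=readout.observe();print(s['position'],yaw(s),d['position'])
cv2.imwrite('pics/w4.png',cv2.resize(d['pixels'],(800,600),interpolation=cv2.INTER_CUBIC))
E
```

```text
clock: 8.25
position: [0.5562, 0.0084, 0.2229]
ee_rot: [3.135, -0.193, -0.004]
force: [0.4, 0.2, -1.3]
width: 0.326
gripper_force: 24.9
[0.55608266 0.00797491 0.22328496] -7.07948220602905 [ 6.30889084e-01 -4.33244581e-04  3.80622674e-01]
```

View pics/w4.png

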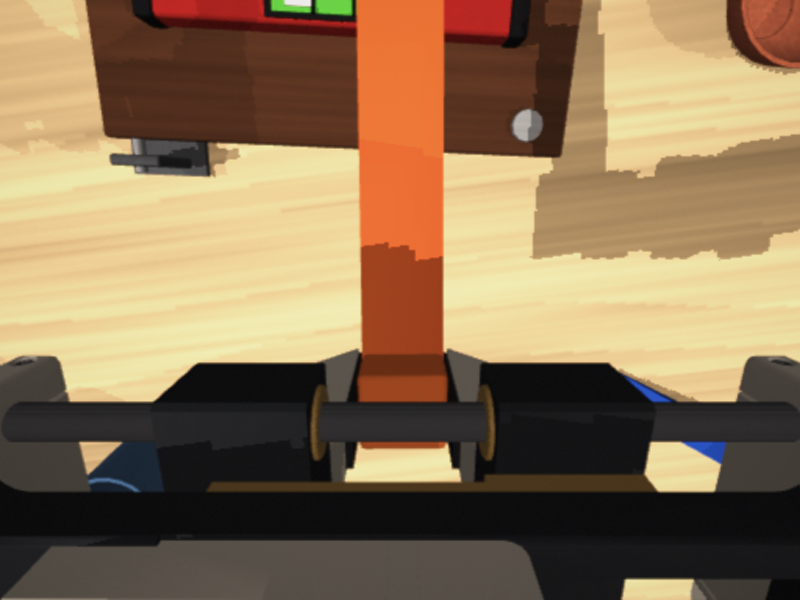

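In the enlarged view the bolt head is at (527,125). The board's front corners are at (104,136) and (561,157), the pivot bar is at (160,160), and the bowl is at the upper right.

```bash
python3 - <<'E'
from h import *
d=load('wrist')
f=lambda u,v,z=None: pt(d,(u+.5)*.64-.5,(v+.5)*.64-.5,z)
print('bolt',f(527,125).round(4),f(515,140).round(4))
for u,v in((115,131),(300,139),(545,150),(556,153)):print(f(u,v).round(4))
b=f(527,125)
L=f(104,136,.056);Rr=f(561,157,.044);e=L-Rr;e/=np.linalg.norm(e)
print('L',L,'R',Rr,np.linalg.norm(L-Rr))
Y=np.degrees(np.arctan2(-e[0],e[1]));print('yaw x axis',Y)
# depth based edge fit
P=[]
for u in list(range(75,220,4))+list(range(292,350,4)):
    c=[v for v in range(60,115) if f is not None and pt(d,u,v)[2]>.03]
    if c: P.append(pt(d,u,max(c)))
P=np.array(P);k=np.polyfit(P[:,1],P[:,0],1);print('edge fit yaw',np.degrees(np.arctan(-k[0])),k,np.std(P[:,0]-np.polyval(k,P[:,1])))
for yy in (Y,np.degrees(np.arctan(-k[0]))):
    x=np.array([np.cos(np.radians(yy)),np.sin(np.radians(yy))]);y=np.array([-x[1],x[0]])
    print(yy,'bolt from corner x,y',(b-Rr)[:2]@x,(b-Rr)[:2]@y,'edge',(L-b)[:2]@x)
E
```

```text
bolt [ 0.6564 -0.0934  0.0507] [ 0.6477 -0.0857  0.0456]
[0.6879 0.1968 0.0535]
[0.6671 0.0689 0.0493]
[ 0.6382 -0.1078  0.0438]
[ 0.6351 -0.1158  0.0438]
L [0.6851982  0.20394917 0.056     ] R [ 0.63180159 -0.11936131  0.044     ] 0.32790983954506403
yaw x axis -9.378077535805325
edge fit yaw -7.376863205345221 [0.12946672 0.64986561] 0.006935689678229286
-9.378077535805325 bolt from corner x,y 0.0200646509529839 0.029608003175001785 edge -0.020064650952983893
-7.376863205345221 bolt from corner x,y 0.02108634480479765 0.028889273660810108 edge -0.009643181125886155
```

```bash
python3 -m creep '[[0,0,0,0.56,0],[-0.7,0.7,0,0,0],[-0.7,0.7,0,0,0],[-0.73,0.69,0,0,0],[0,0,1,0,0],[0,0,1,0,0],[0,0,1,0,0],[0,0,1,0,0],[0,0,0.6,0,0],[0,0,0.35,0,0],[0,0,0,0,0],[0,0,0,0,0]]'
python3 - <<'E'
from h import *
s=readout.observe();print(s['position'],yaw(s),s['force'],togo(.4586,-.0606,.0208))
d=shot('wrist');
m=cv2.inRange(cv2.cvtColor(d['pixels'],cv2.COLOR_BGR2HSV),(3,150,70),(15,255,255))
for r in(40,70,100,130,190):
    c=np.nonzero(m[r,180:330])[0]+180
    if len(c): z=pt(d,c.mean(),r)[2];K=[pt(d,x,r,z) for x in(c.min()-.5,c.max()+.5)];print(r,((K[0]+K[1])/2).round(4),np.linalg.norm(K[0]-K[1]).round(4))
cv2.imwrite('pics/w5.png',d['pixels'])
E
```

```text
clock: 9.8
position: [0.4603, -0.06, 0.0272]
ee_rot: [3.131, -0.255, 0.002]
force: [0.7, -0.3, -1.5]
width: 0.323
gripper_force: 24.9
[ 0.46027626 -0.05997629  0.02724183] -9.303040807328566 [ 0.67093306 -0.33682114 -1.52192665] [-0.039  0.022  0.161]
40 [ 0.5733 -0.0776  0.0161] 0.0302
70 [ 0.5576 -0.075   0.0211] 0.0302
100 [ 0.5421 -0.0728  0.0238] 0.0299
130 [ 0.5262 -0.0701  0.026 ] 0.0304
190 [ 0.4936 -0.0651  0.0336] 0.0302
```

View pics/w5.png

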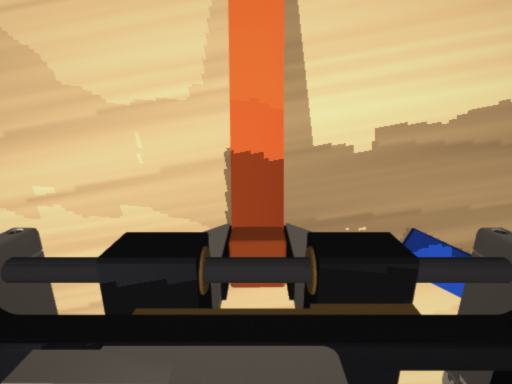

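The wedge is straight and aligned, spanning columns 230–284, with clear bench ahead of it. I'll lower it to the bench.

```bash
python3 -m creep '[[-0.04,0.02,0.08,0,0],[0,0,0.08,0,0],[0,0,0,0,0],[0,0,0,0,0]]'
python3 - <<'E'
from h import *
s=readout.observe();print(s['position'],yaw(s),s['force'],togo(.656,-.093,.0203)*40)
E
```

```text
clock: 10.35
position: [0.458, -0.0605, 0.0201]
ee_rot: [3.131, -0.254, 0.0]
force: [-0.8, -0.5, 4.0]
width: 0.324
gripper_force: 25.0
[ 0.45799698 -0.06046439  0.02007225] -9.281433328875917 [-0.82846019 -0.52653772  4.01722229] [ 2.0064e+02  1.6000e-01 -1.6000e-01]
```

```bash
cat > bub.py <<'E'
from h import *
s=readout.observe();print(s['position'].round(4),yaw(s).round(2),s['force'].round(2),'foot rel TCP mm',(togo(.656,-.093,.0203)*40).round(1))
d=shot('scene')
p=d['pixels'][225:262,180:225];cv2.imwrite('pics/b_last.png',cv2.resize(p,(800,600),interpolation=cv2.INTER_NEAREST) )
hsv=cv2.cvtColor(d['pixels'],cv2.COLOR_BGR2HSV)
R=(slice(225,262),slice(180,225))
g=cv2.inRange(hsv,(40,80,60),(80,255,255))[R];w=cv2.inRange(hsv,(0,0,170),(180,70,255))[R];k=cv2.inRange(hsv,(0,0,0),(180,255,70))[R]
def c(m):v,u=np.nonzero(m);return (u.mean()+180,v.mean()+225,len(u)) if len(u) else None
print('green',c(g),'white',c(w),'vialall',c(g|w))
E
python3 -m creep '[[0.2,0,-0.01,0,0],[0.3,0,0,0,0],[0.3,0,0,0,0],[0.3,0,0,0,0],[0.1,0,0,0,0],[0,0,0,0,0]]'
python3 -m creep '[[0.12,0,0,0,0],[0.12,0,0,0,0],[0.12,0,0,0,0]]'
python3 bub.py
```

```text
clock: 11.1
position: [0.5053, -0.0681, 0.0201]
ee_rot: [3.131, -0.254, -0.0]
force: [-0.3, 0.0, -0.8]
width: 0.324
gripper_force: 25.0
clock: 11.48
position: [0.5199, -0.0704, 0.0204]
ee_rot: [3.131, -0.254, 0.0]
force: [0.3, 0.8, -1.5]
width: 0.327
gripper_force: 25.0
[ 0.5199 -0.0704  0.0204] -9.27 [ 0.28  0.83 -1.55] foot rel TCP mm [1.38e+02 4.00e-01 1.00e-01]
green (np.float64(198.40609137055839), np.float64(240.99492385786803), 197) white (np.float64(202.44736842105263), np.float64(246.39473684210526), 38) vialall (np.float64(199.05957446808512), np.float64(241.86808510638298), 235)
```

View pics/b_last.png

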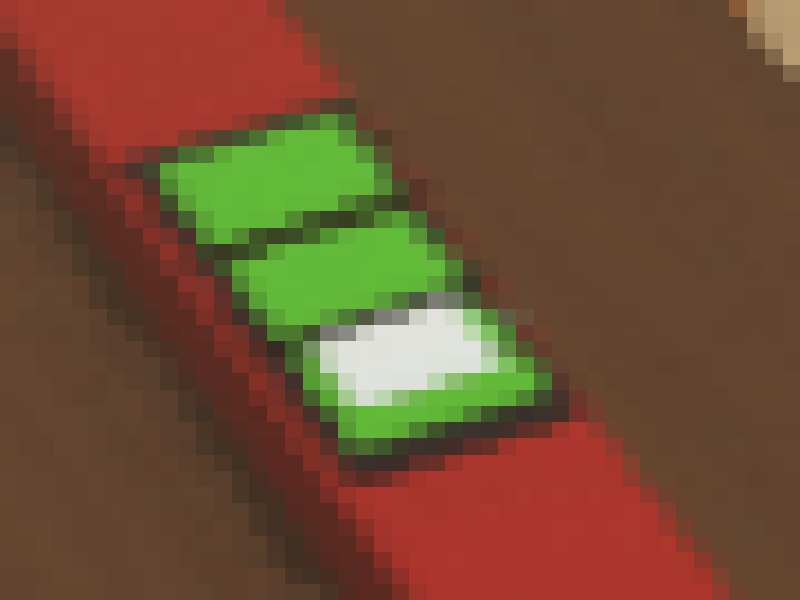

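The bubble still stands at its start position. Its white patch at about (400,350) in the crop lies over the pivot-side line, with the other line at (315,228). The wedge hasn't made contact yet. I'll add a sub-pixel bubble reading and keep easing it in.

```bash
cat > bub.py <<'E'
from h import *
import sys
s=readout.observe();F=togo(.656,-.093,.0203)*40
print('foot rel TCP',F.round(1),'z',s['position'][2].round(4),'yaw',yaw(s).round(2),'F',s['force'].round(1))
def prof(d,c,yw=-9.3,hw=5,z=.0745):
    a=np.radians(yw);x=np.array([np.cos(a),np.sin(a),0]);y=np.array([-x[1],x[0],0])
    K=np.asarray(d['camera_matrix']);R=np.asarray(d['rotation']);R=R if R.shape==(3,3) else cv2.Rodrigues(R)[0]
    S=np.arange(-40,40.1,.5);W=np.arange(-hw,hw+.1,1)
    P=np.array([[np.array([*c,z])+x*w/1e3-y*t/1e3 for t in S] for w in W])  # s>0 towards low end
    q=(P-d['position'])@R;u=K[0,2]-K[0,0]*q[...,0]/q[...,2];v=K[1,2]+K[1,1]*q[...,1]/q[...,2]
    return S,cv2.remap(np.ascontiguousarray(d['pixels']).astype(np.float32),u.astype(np.float32),v.astype(np.float32),cv2.INTER_CUBIC)
def bubble(n,c=(.748,.029),hw=5,z=.0745,d=None):
    d=d or shot(n);S,I=prof(d,c,hw=hw,z=z);p=I.mean(0);b,g,r=p.T
    w=np.clip(b-110,0,None);w[abs(S)>36]=0
    print(n,'bubble s',((w*S).sum()/max(w.sum(),1e-6)).round(2),'wt',w.sum().round())
    lo=[(S[i],g[i].round()) for i in range(1,len(S)-1) if g[i]<g[i-1] and g[i]<=g[i+1]]
    print(' dark minima',lo)
    return S,p
if __name__=='__main__': 
    S,p=bubble('scene')
    if len(sys.argv)>1:
        for i in range(0,len(S),3):print(S[i],p[i].round())
E
python3 -m creep '[[0.1,0,0,0,0],[0.1,0,0,0,0],[0.1,0,0,0,0]]'
python3 bub.py v
```

```text
clock: 11.9
position: [0.5316, -0.0724, 0.0203]
ee_rot: [3.131, -0.254, 0.0]
force: [-0.3, -0.6, -0.8]
width: 0.322
gripper_force: 25.0
foot rel TCP [126.1   0.2   0. ] z 0.0203 yaw -9.28 F [-0.3 -0.6 -0.8]
scene bubble s -19.35 wt 3392.0
 dark minima [(np.float64(-30.5), np.float32(186.0)), (np.float64(-19.0), np.float32(226.0)), (np.float64(-9.0), np.float32(111.0)), (np.float64(3.0), np.float32(185.0)), (np.float64(14.5), np.float32(72.0)), (np.float64(29.0), np.float32(185.0))]
-40.0 [43. 46. 56.]
-38.5 [44. 61. 56.]
-37.0 [45. 97. 67.]
-35.5 [ 49. 144.  82.]
-34.0 [ 52. 177.  92.]
-32.5 [ 52. 187.  95.]
-31.0 [ 56. 186.  99.]
-29.5 [ 79. 187. 115.]
-28.0 [129. 198. 153.]
-26.5 [185. 214. 195.]
-25.0 [216. 224. 219.]
-23.5 [225. 227. 227.]
-22.0 [223. 227. 226.]
-20.5 [221. 226. 224.]
-19.0 [220. 226. 224.]
-17.5 [221. 227. 225.]
-16.0 [224. 230. 228.]
-14.5 [222. 229. 227.]
-13.0 [204. 209. 209.]
-11.5 [160. 164. 166.]
-10.0 [110. 123. 119.]
-8.5 [ 71. 112.  88.]
-7.0 [ 54. 136.  82.]
-5.5 [ 51. 166.  89.]
-4.0 [ 54. 184.  96.]
-2.5 [ 56. 188.  99.]
-1.0 [ 56. 187.  98.]
0.5 [ 57. 186.  98.]
2.0 [ 57. 185.  98.]
3.5 [ 56. 185.  98.]
5.0 [ 57. 186.  99.]
6.5 [ 57. 188. 100.]
8.0 [ 58. 191. 100.]
9.5 [ 56. 182.  96.]
11.0 [ 49. 149.  84.]
12.5 [ 41. 103.  68.]
14.0 [36. 73. 58.]
15.5 [38. 84. 63.]
17.0 [ 46. 128.  78.]
18.5 [ 54. 170.  93.]
20.0 [ 58. 189. 100.]
21.5 [ 58. 190. 100.]
23.0 [ 57. 187.  99.]
24.5 [ 57. 186.  99.]
26.0 [ 56. 186.  98.]
27.5 [ 56. 185.  98.]
29.0 [ 56. 185.  98.]
30.5 [ 56. 186.  98.]
32.0 [ 57. 188.  99.]
33.5 [ 57. 191. 100.]
35.0 [ 56. 183.  96.]
36.5 [ 53. 156.  86.]
38.0 [ 49. 115.  75.]
39.5 [46. 80. 79.]
```

```bash
python3 -m creep '[[0.1,0,0,0,0],[0.1,0,0,0,0],[0.1,0,0,0,0]]';python3 bub.py;python3 -m creep '[[0.1,0,0,0,0],[0.1,0,0,0,0],[0.1,0,0,0,0]]';python3 bub.py
```

```text
clock: 12.32
position: [0.5434, -0.0743, 0.0203]
ee_rot: [3.131, -0.254, -0.0]
force: [0.6, 0.2, -0.9]
width: 0.324
gripper_force: 25.0
foot rel TCP [114.1   0.3   0. ] z 0.0203 yaw -9.27 F [ 0.6  0.2 -0.9]
scene bubble s -19.33 wt 3408.0
 dark minima [(np.float64(-30.5), np.float32(186.0)), (np.float64(-19.0), np.float32(226.0)), (np.float64(-9.0), np.float32(111.0)), (np.float64(2.5), np.float32(186.0)), (np.float64(14.5), np.float32(72.0)), (np.float64(29.0), np.float32(186.0))]
clock: 12.75
position: [0.5552, -0.0762, 0.0203]
ee_rot: [3.131, -0.254, -0.0]
force: [-1.1, -0.2, -2.2]
width: 0.325
gripper_force: 25.0
foot rel TCP [102.2   0.3  -0. ] z 0.0203 yaw -9.27 F [-1.1 -0.2 -2.2]
scene bubble s -19.34 wt 3411.0
 dark minima [(np.float64(-30.5), np.float32(186.0)), (np.float64(-18.5), np.float32(226.0)), (np.float64(-9.0), np.float32(112.0)), (np.float64(3.5), np.float32(186.0)), (np.float64(14.5), np.float32(72.0)), (np.float64(28.5), np.float32(186.0))]
```

```bash
python3 -m creep '[[0.1,0,0,0,0],[0.1,0,0,0,0]]';python3 bub.py;python3 -m creep '[[0.06,0,0,0,0],[0.06,0,0,0,0],[0.06,0,0,0,0]]';python3 bub.py
```

```text
clock: 13.05
position: [0.557, -0.0766, 0.0199]
ee_rot: [3.131, -0.253, -0.018]
force: [-25.1, 4.9, 23.4]
width: 0.323
gripper_force: 25.0
foot rel TCP [100.3   0.3  -1.5] z 0.0199 yaw -9.25 F [-25.1   4.9  23.4]
scene bubble s -19.32 wt 3412.0
 dark minima [(np.float64(-30.5), np.float32(186.0)), (np.float64(-19.5), np.float32(226.0)), (np.float64(-9.0), np.float32(112.0)), (np.float64(2.5), np.float32(187.0)), (np.float64(14.5), np.float32(73.0)), (np.float64(24.5), np.float32(186.0))]
clock: 13.48
position: [0.5622, -0.0775, 0.0198]
ee_rot: [3.131, -0.253, -0.022]
force: [-24.9, 3.5, 23.9]
width: 0.325
gripper_force: 25.0
foot rel TCP [95.   0.2 -1.9] z 0.0198 yaw -9.24 F [-24.9   3.5  23.9]
scene bubble s -18.0 wt 3083.0
 dark minima [(np.float64(-28.5), np.float32(186.0)), (np.float64(-18.5), np.float32(227.0)), (np.float64(-8.5), np.float32(111.0)), (np.float64(4.5), np.float32(188.0)), (np.float64(15.0), np.float32(71.0)), (np.float64(27.5), np.float32(188.0))]
```

```bash
python3 -m creep '[[0,0,-0.03,0,0],[0,0,0,0,0]]';python3 -m creep '[[0,0,-0.03,0,0],[0,0,0,0,0]]';python3 bub.py
```

```text
clock: 13.78
position: [0.5665, -0.0783, 0.0203]
ee_rot: [3.131, -0.254, -0.01]
force: [-6.9, 1.6, -3.6]
width: 0.322
gripper_force: 25.0
clock: 14.02
position: [0.5669, -0.0784, 0.0215]
ee_rot: [3.131, -0.254, -0.009]
force: [-5.1, 0.9, -4.0]
width: 0.325
gripper_force: 25.0
foot rel TCP [90.2  0.1  0.7] z 0.0215 yaw -9.26 F [-5.1  0.9 -4. ]
scene bubble s -14.39 wt 2668.0
 dark minima [(np.float64(-25.0), np.float32(187.0)), (np.float64(-8.0), np.float32(119.0)), (np.float64(1.5), np.float32(188.0)), (np.float64(4.5), np.float32(188.0)), (np.float64(15.5), np.float32(72.0)), (np.float64(25.5), np.float32(187.0)), (np.float64(31.0), np.float32(188.0))]
```

```bash
python3 -m creep '[[0.06,0,0.015,0,0],[0.06,0,0,0,0],[0.06,0,0,0,0],[0,0,0,0,0]]';python3 bub.py;python3 -m creep '[[0.06,0,0,0,0],[0.06,0,0,0,0],[0,0,0,0,0]]';python3 bub.py
```

```text
clock: 14.58
position: [0.5743, -0.0796, 0.0211]
ee_rot: [3.131, -0.254, -0.009]
force: [-5.2, 0.7, -2.7]
width: 0.325
gripper_force: 25.0
foot rel TCP [82.8  0.1  0.3] z 0.0211 yaw -9.27 F [-5.2  0.7 -2.7]
scene bubble s -9.38 wt 2904.0
 dark minima [(np.float64(-39.5), np.float32(44.0)), (np.float64(-21.5), np.float32(188.0)), (np.float64(-7.5), np.float32(130.0)), (np.float64(4.5), np.float32(188.0)), (np.float64(16.5), np.float32(77.0)), (np.float64(30.5), np.float32(189.0))]
clock: 15.0
position: [0.5791, -0.0804, 0.021]
ee_rot: [3.131, -0.254, -0.009]
force: [-5.8, 1.2, -2.9]
width: 0.328
gripper_force: 25.0
foot rel TCP [78.   0.   0.3] z 0.021 yaw -9.27 F [-5.8  1.2 -2.9]
scene bubble s -5.69 wt 2930.0
 dark minima [(np.float64(-39.0), np.float32(43.0)), (np.float64(-18.0), np.float32(188.0)), (np.float64(-7.0), np.float32(128.0)), (np.float64(6.0), np.float32(187.0)), (np.float64(16.5), np.float32(70.0)), (np.float64(30.0), np.float32(189.0))]
```

```bash
python3 -m creep '[[0.06,0,0.01,0,0],[0.06,0,0,0,0],[0.06,0,0,0,0],[0.06,0,0,0,0],[0,0,0,0,0]]';python3 bub.py
```

```text
clock: 15.68
position: [0.5887, -0.0819, 0.0207]
ee_rot: [3.131, -0.254, -0.008]
force: [-6.1, 1.5, -1.6]
width: 0.325
gripper_force: 25.0
foot rel TCP [68.2  0.1  0.1] z 0.0207 yaw -9.27 F [-6.1  1.5 -1.6]
scene bubble s 0.98 wt 2704.0
 dark minima [(np.float64(-39.0), np.float32(42.0)), (np.float64(-26.5), np.float32(191.0)), (np.float64(-16.0), np.float32(190.0)), (np.float64(-6.5), np.float32(114.0)), (np.float64(2.0), np.float32(228.0)), (np.float64(10.0), np.float32(189.0)), (np.float64(18.0), np.float32(71.0)), (np.float64(28.0), np.float32(190.0)), (np.float64(33.0), np.float32(190.0))]
```

```bash
python3 -m creep '[[0.05,0,0.01,0,0],[0.05,0,0,0,0],[0.05,0,0,0,0],[0,0,0,0,0]]';python3 bub.py v | awk 'NR<4|| ($1>-16 && $1<28)'
```

```text
clock: 16.23
position: [0.5945, -0.0829, 0.0203]
ee_rot: [3.131, -0.254, -0.008]
force: [-6.4, 2.1, -2.2]
width: 0.327
gripper_force: 25.0
foot rel TCP [62.3  0.1 -0.3] z 0.0203 yaw -9.27 F [-6.4  2.1 -2.2]
scene bubble s 2.71 wt 3053.0
 dark minima [(np.float64(-38.0), np.float32(39.0)), (np.float64(-28.5), np.float32(182.0)), (np.float64(-7.0), np.float32(71.0)), (np.float64(3.0), np.float32(227.0)), (np.float64(18.5), np.float32(67.0)), (np.float64(34.0), np.float32(191.0))]
-14.5 [ 60. 195. 101.]
-13.0 [ 60. 198. 102.]
-11.5 [ 55. 185.  95.]
-10.0 [ 43. 146.  77.]
-8.5 [31. 95. 56.]
-7.0 [44. 71. 59.]
-5.5 [ 95. 102. 102.]
-4.0 [164. 166. 166.]
-2.5 [216. 218. 217.]
-1.0 [233. 236. 233.]
0.5 [228. 232. 229.]
2.0 [224. 228. 226.]
3.5 [224. 227. 226.]
5.0 [227. 229. 229.]
6.5 [225. 229. 228.]
8.0 [206. 223. 214.]
9.5 [164. 210. 180.]
11.0 [113. 198. 139.]
12.5 [ 77. 188. 110.]
14.0 [ 56. 169.  90.]
15.5 [ 43. 128.  72.]
17.0 [35. 84. 57.]
18.5 [34. 67. 53.]
20.0 [39. 92. 63.]
21.5 [ 49. 139.  80.]
23.0 [ 57. 178.  94.]
24.5 [ 60. 194. 100.]
26.0 [ 60. 194. 100.]
27.5 [ 59. 191.  99.]
```

```bash
python3 -m creep '[[0.05,0,0,0,0],[0.05,0,0,0,0],[0.05,0,0,0,0],[0,0,0,0,0]]';python3 bub.py v | awk 'NR<4|| ($1>-16 && $1<28)'
```

```text
clock: 16.77
position: [0.6006, -0.0838, 0.0203]
ee_rot: [3.131, -0.254, -0.008]
force: [-6.0, 0.8, -1.3]
width: 0.324
gripper_force: 25.0
foot rel TCP [56.2  0.1 -0.3] z 0.0203 yaw -9.26 F [-6.   0.8 -1.3]
scene bubble s 4.93 wt 3598.0
 dark minima [(np.float64(-37.5), np.float32(39.0)), (np.float64(-27.5), np.float32(170.0)), (np.float64(-6.5), np.float32(74.0)), (np.float64(4.0), np.float32(227.0)), (np.float64(18.5), np.float32(65.0)), (np.float64(32.5), np.float32(191.0))]
-14.5 [ 59. 192.  99.]
-13.0 [ 58. 193.  99.]
-11.5 [ 54. 180.  92.]
-10.0 [ 45. 151.  79.]
-8.5 [ 34. 108.  61.]
-7.0 [38. 77. 56.]
-5.5 [71. 84. 80.]
-4.0 [126. 129. 130.]
-2.5 [184. 186. 186.]
-1.0 [219. 222. 220.]
0.5 [228. 231. 229.]
2.0 [226. 229. 227.]
3.5 [224. 228. 225.]
5.0 [224. 228. 225.]
6.5 [224. 228. 226.]
8.0 [228. 229. 229.]
9.5 [230. 231. 231.]
11.0 [217. 229. 222.]
12.5 [178. 215. 189.]
14.0 [121. 184. 139.]
15.5 [ 71. 137.  91.]
17.0 [43. 90. 62.]
18.5 [34. 65. 52.]
20.0 [36. 79. 57.]
21.5 [ 45. 124.  73.]
23.0 [ 54. 170.  91.]
24.5 [ 59. 193.  99.]
26.0 [ 59. 196. 100.]
27.5 [ 58. 193.  99.]
```

```bash
python3 -m creep '[[0.03,0,0,0,0],[0.02,0,0,0,0],[0,0,0,0,0],[0,0,0,0,0]]';python3 bub.py v | awk 'NR<4|| ($1>-12 && $1<-1)||($1>10&&$1<24)'; cp scene.npz pre.npz
```

```text
clock: 17.32
position: [0.6022, -0.0841, 0.0202]
ee_rot: [3.131, -0.254, -0.009]
force: [-6.7, 0.5, -1.4]
width: 0.328
gripper_force: 25.0
foot rel TCP [54.5  0.1 -0.4] z 0.0202 yaw -9.27 F [-6.7  0.5 -1.4]
scene bubble s 5.4 wt 3763.0
 dark minima [(np.float64(-37.5), np.float32(40.0)), (np.float64(-26.0), np.float32(165.0)), (np.float64(-17.5), np.float32(174.0)), (np.float64(-6.5), np.float32(68.0)), (np.float64(4.0), np.float32(228.0)), (np.float64(19.0), np.float32(74.0)), (np.float64(29.0), np.float32(192.0)), (np.float64(35.0), np.float32(192.0))]
-11.5 [ 53. 180.  92.]
-10.0 [ 45. 151.  80.]
-8.5 [ 33. 107.  61.]
-7.0 [33. 72. 53.]
-5.5 [60. 75. 72.]
-4.0 [116. 120. 122.]
-2.5 [181. 182. 182.]
11.0 [222. 230. 226.]
12.5 [199. 230. 210.]
14.0 [156. 217. 175.]
15.5 [104. 179. 127.]
17.0 [ 63. 122.  84.]
18.5 [41. 79. 59.]
20.0 [37. 80. 57.]
21.5 [ 44. 120.  72.]
23.0 [ 54. 168.  90.]
```

```bash
python3 -m creep '[[0,0,0,0,0.5],[0,0,0,0,0.6],[0,0,0,0,0.6],[0,0,0,0,0.6]]';python3 -m creep '[[0,0,-0.3,0,0.6],[0,0,-0.5,0,0.6],[0,0,-1,0,0.6],[0,0,-1,0,0.6],[0,0,-1,0,0.6],[0,0,-1,0,0.6],[0,0,-0.5,0,0.6],[0,0,0,0,0.6],[0,0,0,0,0.6]]';python3 bub.py v | awk 'NR<4|| ($1>-12 && $1<-1)||($1>10&&$1<24)'
python3 - <<'E'
from h import *
d=shot('wrist','w6.png')
E
```

```text
clock: 17.88
position: [0.6054, -0.0845, 0.0215]
ee_rot: [3.131, -0.254, 0.001]
force: [0.3, 0.4, -0.3]
width: 0.596
gripper_force: 0.0
clock: 19.0
position: [0.6046, -0.0843, 0.2327]
ee_rot: [3.131, -0.254, -0.002]
force: [0.1, 0.2, -0.5]
width: 0.6
gripper_force: 0.0
foot rel TCP [5.240e+01 2.000e-01 2.124e+02] z 0.2327 yaw -9.26 F [ 0.1  0.2 -0.5]
scene bubble s 5.02 wt 2475.0
 dark minima [(np.float64(-37.5), np.float32(39.0)), (np.float64(-21.5), np.float32(159.0)), (np.float64(-16.5), np.float32(159.0)), (np.float64(-6.5), np.float32(68.0)), (np.float64(5.5), np.float32(208.0)), (np.float64(19.0), np.float32(57.0)), (np.float64(33.5), np.float32(159.0))]
-11.5 [ 47. 159.  83.]
-10.0 [ 40. 136.  73.]
-8.5 [31. 98. 59.]
-7.0 [36. 70. 55.]
-5.5 [63. 75. 74.]
-4.0 [106. 113. 116.]
-2.5 [152. 162. 166.]
11.0 [186. 206. 205.]
12.5 [151. 191. 172.]
14.0 [102. 162. 125.]
15.5 [ 60. 122.  83.]
17.0 [38. 82. 60.]
18.5 [30. 58. 51.]
20.0 [31. 66. 53.]
21.5 [ 37. 102.  65.]
23.0 [ 44. 141.  77.]
```

View pics/w6.png

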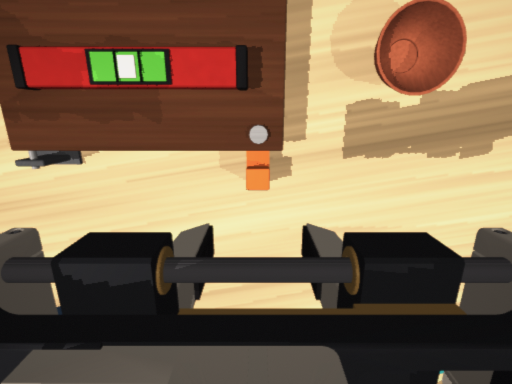

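The wrist view shows the wedge under the foot, in line with the bolt at (258,133), and the heel flat on the bench. The vial spans (88..170, 67) with the bubble near column 126, and I'll measure that precisely.

```bash
cat > wb.py <<'E'
from h import *
d=load('wrist');p=d['pixels'][58:76].astype(float).mean(0)
for i in range(108,146):print(i,p[i].round().astype(int),end=' ')
print()
for u,v in((258,181),(258,165)):print(pt(d,u,v).round(4))
# board normal by depth fit
Q=np.array([pt(d,u,v) for v in range(100,140,3) for u in range(30,240,5)]);A=np.c_[Q[:,:2],np.ones(len(Q))];k=np.linalg.lstsq(A,Q[:,2],rcond=None)[0];a=np.radians(-9.3);print('slope along y',k[:2]@[-np.sin(a),np.cos(a)])
E
python3 wb.py
```

```text
108 [ 68 204 105] 109 [ 68 204 105] 110 [ 68 204 106] 111 [ 68 203 105] 112 [ 66 199 103] 113 [ 56 168  86] 114 [ 35 101  53] 115 [21 45 28] 116 [43 65 52] 117 [114 143 127] 118 [195 212 206] 119 [234 238 239] 120 [238 240 242] 121 [238 240 242] 122 [238 240 242] 123 [238 240 242] 124 [238 240 242] 125 [237 240 242] 126 [237 240 242] 127 [237 240 242] 128 [237 240 242] 129 [237 240 242] 130 [237 240 243] 131 [237 240 243] 132 [236 240 242] 133 [230 236 238] 134 [187 208 204] 135 [115 185 143] 136 [ 73 193 108] 137 [ 63 189  97] 138 [ 43 130  66] 139 [20 52 28] 140 [16 41 22] 141 [29 94 46] 142 [ 49 156  77] 143 [ 60 185  93] 144 [ 66 200 102] 145 [ 68 204 104] 
[ 0.5984 -0.0842  0.0493]
[ 0.6155 -0.087   0.0314]
slope along y -0.030407122232335947
```

The bubble centre is about 126.0 against a line midpoint of 127.4. That's about 1.4 mm short, so the wedge needs roughly 3 mm more. I'll re-grip and ease it in further.

```bash
python3 -m creep '[[-0.1,0,0,0,0.6],[0,0,1,0,0.6],[0,0,1,0,0.6],[0,0,1,0,0.6],[0,0,1,0,0.6],[0,0,0.8,0,0.6],[0,0,0.35,0,0.6],[0,0,0.12,0,0.6],[0,0,0,0,0.6]]';python3 -m creep '[[0,0,0,0,0],[0,0,0,0,0],[0,0,0,0,0],[0,0,0,0,0],[0,0,0,0,0]]' 20; python3 bub.py
```

```text
clock: 20.23
position: [0.6017, -0.0838, 0.0232]
ee_rot: [3.131, -0.254, 0.002]
force: [-0.2, -0.2, 1.4]
width: 0.601
gripper_force: 0.0
clock: 20.85
position: [0.6014, -0.0838, 0.023]
ee_rot: [3.131, -0.254, 0.001]
force: [-1.4, -0.6, 6.1]
width: 0.328
gripper_force: 20.0
foot rel TCP [55.3  0.2  2.8] z 0.023 yaw -9.28 F [-1.4 -0.6  6.1]
scene bubble s 4.95 wt 3591.0
 dark minima [(np.float64(-37.5), np.float32(39.0)), (np.float64(-27.5), np.float32(169.0)), (np.float64(-19.0), np.float32(180.0)), (np.float64(-6.5), np.float32(75.0)), (np.float64(5.5), np.float32(227.0)), (np.float64(19.0), np.float32(68.0)), (np.float64(29.0), np.float32(192.0)), (np.float64(34.5), np.float32(192.0))]
```

```bash
python3 -m creep '[[0.05,0,-0.015,0,0],[0.05,0,0,0,0],[0.03,0,0,0,0],[0,0,0,0,0]]';python3 bub.py
```

```text
clock: 21.4
position: [0.6016, -0.0839, 0.0229]
ee_rot: [-3.131, 0.254, 0.014]
force: [-16.5, 3.3, 18.1]
width: 0.326
gripper_force: 20.0
foot rel TCP [55.2  0.2  2.1] z 0.0229 yaw -9.27 F [-16.5   3.3  18.1]
scene bubble s 4.94 wt 3598.0
 dark minima [(np.float64(-37.5), np.float32(39.0)), (np.float64(-26.0), np.float32(165.0)), (np.float64(-17.5), np.float32(174.0)), (np.float64(-6.5), np.float32(74.0)), (np.float64(5.0), np.float32(227.0)), (np.float64(19.0), np.float32(68.0)), (np.float64(31.5), np.float32(192.0))]
```

```bash
python3 -m creep '[[0,0,-0.02,0,0],[0,0,-0.01,0,0],[0,0,0,0,0]]';python3 bub.py v| awk 'NR<4|| ($1>-12 && $1<-1)||($1>10&&$1<24)'
```

```text
clock: 21.82
position: [0.6025, -0.0841, 0.0229]
ee_rot: [-3.131, 0.253, 0.012]
force: [-7.8, 2.2, 0.7]
width: 0.322
gripper_force: 20.0
foot rel TCP [54.3  0.2  2.2] z 0.0229 yaw -9.25 F [-7.8  2.2  0.7]
scene bubble s 5.26 wt 3681.0
 dark minima [(np.float64(-37.5), np.float32(40.0)), (np.float64(-26.5), np.float32(166.0)), (np.float64(-6.5), np.float32(69.0)), (np.float64(5.0), np.float32(227.0)), (np.float64(10.0), np.float32(228.0)), (np.float64(19.0), np.float32(74.0)), (np.float64(34.5), np.float32(192.0))]
-11.5 [ 54. 181.  93.]
-10.0 [ 46. 152.  80.]
-8.5 [ 34. 108.  61.]
-7.0 [33. 73. 53.]
-5.5 [59. 76. 72.]
-4.0 [115. 121. 122.]
-2.5 [179. 183. 183.]
11.0 [218. 229. 223.]
12.5 [191. 229. 204.]
14.0 [147. 216. 168.]
15.5 [ 98. 178. 123.]
17.0 [ 61. 122.  83.]
18.5 [41. 79. 59.]
20.0 [37. 79. 57.]
21.5 [ 45. 120.  72.]
23.0 [ 54. 168.  90.]
```

Moved 1 mm, so 2 mm more.

```bash
python3 -m creep '[[0.03,0,-0.005,0,0],[0.03,0,0,0,0],[0,0,0,0,0]]';python3 bub.py v| awk 'NR<4|| ($1>-12 && $1<-1)||($1>10&&$1<24)'
```

```text
clock: 22.25
position: [0.6049, -0.0845, 0.0229]
ee_rot: [3.131, -0.254, -0.012]
force: [-7.5, 1.7, -1.4]
width: 0.329
gripper_force: 20.0
foot rel TCP [51.8  0.2  2.2] z 0.0229 yaw -9.26 F [-7.5  1.7 -1.4]
scene bubble s 5.97 wt 3975.0
 dark minima [(np.float64(-37.5), np.float32(40.0)), (np.float64(-26.5), np.float32(165.0)), (np.float64(-20.0), np.float32(166.0)), (np.float64(-6.0), np.float32(68.0)), (np.float64(4.5), np.float32(227.0)), (np.float64(19.5), np.float32(78.0)), (np.float64(32.0), np.float32(192.0)), (np.float64(35.0), np.float32(192.0))]
-11.5 [ 54. 180.  92.]
-10.0 [ 48. 158.  82.]
-8.5 [ 36. 116.  65.]
-7.0 [32. 76. 53.]
-5.5 [55. 72. 67.]
-4.0 [110. 114. 115.]
-2.5 [177. 177. 178.]
11.0 [228. 231. 230.]
12.5 [219. 234. 225.]
14.0 [189. 223. 200.]
15.5 [138. 187. 155.]
17.0 [ 88. 133. 105.]
18.5 [53. 88. 69.]
20.0 [40. 81. 59.]
21.5 [ 43. 113.  70.]
23.0 [ 51. 158.  86.]
```

```bash
python3 -m creep '[[0,0,0,0,0.5],[0,0,0,0,0.6],[0,0,0,0,0.6],[0,0,0,0,0.6]]';python3 -m creep '[[0,0,-0.3,0,0.6],[0,0,-0.5,0,0.6],[0,0,-1,0,0.6],[0,0,-1,0,0.6],[0,0,-1,0,0.6],[0,0,-1,0,0.6],[0,0,-0.5,0,0.6],[0,0,0,0,0.6],[0,0,0,0,0.6]]'
python3 - <<'E'
from h import *
shot('wrist','w7.png')
E
python3 wb.py
```

```text
clock: 22.8
position: [0.609, -0.085, 0.0247]
ee_rot: [3.131, -0.254, 0.001]
force: [0.5, -0.4, -0.3]
width: 0.599
gripper_force: 0.0
clock: 23.92
position: [0.6081, -0.0849, 0.2359]
ee_rot: [3.131, -0.254, -0.002]
force: [0.9, 0.3, 0.5]
width: 0.599
gripper_force: 0.0
108 [ 69 205 106] 109 [ 69 205 106] 110 [ 69 205 106] 111 [ 69 205 106] 112 [ 69 205 106] 113 [ 68 204 106] 114 [ 64 192  99] 115 [ 47 140  72] 116 [26 71 39] 117 [16 42 23] 118 [27 80 41] 119 [ 59 144  82] 120 [120 192 144] 121 [188 221 203] 122 [220 234 228] 123 [221 235 229] 124 [221 235 229] 125 [221 235 229] 126 [221 235 229] 127 [221 235 229] 128 [221 235 229] 129 [221 236 229] 130 [221 236 229] 131 [221 235 229] 132 [221 235 229] 133 [220 235 229] 134 [220 235 229] 135 [220 235 229] 136 [211 230 223] 137 [163 202 184] 138 [ 92 175 121] 139 [ 51 144  77] 140 [25 69 36] 141 [16 41 22] 142 [26 82 40] 143 [ 42 136  66] 144 [ 58 181  91] 145 [ 66 200 102] 
[ 0.6018 -0.0847  0.051 ]
[ 0.6188 -0.0876  0.0316]
slope along y -0.016390700965832103
```

View pics/w7.png

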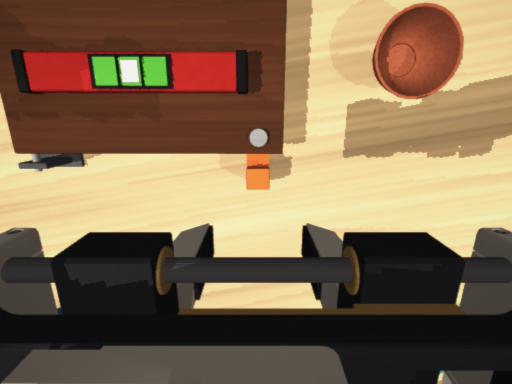

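The bubble is centred: its edges at 120.4 and 137.3 give 128.8, against a line midpoint of 128.95. The wedge lies flat under the foot and the gripper is clear, so I'm handing in.

```bash
python3 -c "from cell import sign_off;print(sign_off())"
```

```text
the job is handed in; nothing more can be done
None
```

The job is handed in: the board rests level on the orange wedge, with the bubble centred to about 0.2 mm. The wedge is flat on the bench, released, and the gripper is clear of everything.

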